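# Put the polished castings back on their own boards

### The job

The three polished brass castings stand on each other's felt boards: put each on the board of its own shape (the round knob on the round board, the four-armed tap handle on the plus-shaped board, the long pull on the oblong board), standing upright in the middle, with the pull lined up along its board and the handle's arms along the arms of its board. Set one casting down on the empty square board on the way to make room, and leave that board empty in the end. The castings must never be set or dropped on the gritty bench, and the tin, the bar of polishing compound and the small grinding wheel standing among the boards stay where they are.

Things in the scene. Friction and masses are not known exactly. Their poses are not given: they have to be found in the camera images.
- knob: Polished brass door knob standing on its foot: round foot 44 mm across and 6 mm thick, 22 mm neck, round straight-sided head 48 mm across from 24 to 42 mm above the foot's underside, 46 mm tall in all; about 0.35 kg. Round, so yaw does not matter. Origin: centre of the underside, z up.
- cross_handle: Polished brass four-armed tap handle standing on its hub: upright round hub 26 mm across and 46 mm tall (foot 36 mm across), and four level round arms 12 mm thick along its own +x, -x, +y and -y, each with a 17 mm ball end, 97 mm from end to end; the balls' tops are 19.5 mm and the arms' tops 17 mm above the underside, so the upper part of the hub stands free to be gripped. About 0.32 kg. Origin: centre of the hub's underside, z up.
- bow_pull: Polished brass drawer pull standing on two feet: level round bar 14 mm thick and 94 mm long along its own x axis, its axis 28 mm above the underside (35 mm tall in all); under it two 14 mm posts with 22 mm round feet at x = -40 and +40 mm, free space between them. About 0.22 kg. Origin: midway between the feet, at the level of their undersides, z up.
- board_round: Round holding board, 124 mm across, the home of the knob; fixed to the bench, does not move; 12 mm plywood with 3 mm grey felt on top, so the face on which castings stand is 15 mm above its origin. Origin: centre of its underside, z up.
- board_cross: Plus-shaped holding board, 130 mm over its arms, arms 56 mm wide along its x and y axes, the home of the four-armed handle; fixed to the bench, does not move; 12 mm plywood with 3 mm grey felt on top, so the face on which castings stand is 15 mm above its origin. Origin: centre of its underside, z up.
- board_long: Oblong holding board, 150 mm along its x axis by 70 mm, the home of the pull; fixed to the bench, does not move; 12 mm plywood with 3 mm grey felt on top, so the face on which castings stand is 15 mm above its origin. Origin: centre of its underside, z up.
- board_square: Square spare holding board, 110 mm by 110 mm, empty at the start and at the end; fixed to the bench, does not move; 12 mm plywood with 3 mm grey felt on top, so the face on which castings stand is 15 mm above its origin. Origin: centre of its underside, z up.
- tin: Bystander: small upright round tin with a white paper label and a pale metal top, 48 mm across, 60 mm tall. Origin: centre of the underside.
- compound_bar: Bystander: red-brown bar of polishing compound, 80 mm (x) by 40 mm by 35 mm tall. Origin: centre of the underside.
- wheel: Bystander: small dull-red grinding wheel lying flat, 70 mm across, 18 mm thick, with a steel washer on top (21 mm in all). Origin: centre of the underside.
There are look-alikes about, which are no part of the job. What is shaped like the bow_pull but black, orange or white is not meant.

How it is judged:
By the outcome, as a careful person would: the job done as asked, in the order asked, and still so for the second after the job is handed in, with the robot touching nothing.
It also fails if it takes over 112 s, if anything falls off the work surface, if the arm or the gripper's body presses on something with over 40 N, if the wrist force passes 120 N, or if a joint passes its speed limit or range.

### The arm

A 7-joint arm with a two-finger parallel gripper is mounted at the origin on the work surface. World frame = base frame: x ahead of the robot, y to its left, z up, the work surface at z = 0. Lengths are in m, angles in rad, forces in N, time in s.
With the tool pointing down it reaches from about 0.425 to 0.95 m from the base axis. Payload 16.7 kg.
Tool frame: the origin (TCP) lies midway between the tips of the shut fingers; the grasp point (between the pads) lies arm.pinch_z behind it (arm.pinch_z is the distance from the TCP to the grasp point, in m); z points along the fingers, y is the direction in which the jaws open and shut (so a half turn about z gives the same grasp; the last joint's range is limited). The gripper opens to 94 mm and grips with 3 to 60 N. Pads are 16 mm wide; open, the fingers measure 119 mm over their backs; the gripper's body (75 mm by 177 mm) begins 78 mm behind the grasp point.
Start: joints at [1.06, 0.426, 0.074, 1.606, -0.034, 1.111, -0.067], TCP at [0.238, -0.632, 0.205] pointing down, gripper open.
Joint ranges: [-2.85, 2.85], [-0.5, 2.14], [-1.23, 1.37], [0.21, 2.46], [-1.02, 4.16], [0.16, 2.05], [-2.73, 2.73]. Speed limits (rad/s): [1.89, 1.89, 2.39, 2.39, 3.01, 3.01, 3.01].

### API

Orientations are given as a 3x3 rotation matrix whose columns are the frame's x, y, z axes.
In Python, from workcell import arm, viewer gives the robot as it stands.
- The arm moves only by the tool arm_command, never from a script. Its arguments are lists of equal length, an entry for each row: "jaw": the opening, from -1 (shut) to 1 (fully open), so that 0 is half open; "linear": the shift along the world's x, y, z in mm, a list of three; "twist": the turn about the world's z in rad. A call has 1 to 8 rows; each row is the pose to reach, as a shift and turn from the pose commanded when the call began; what a row does not reach only later rows make up. A row lasts 1/12 s, in which the tool goes at most 41.7 mm and 7.16 degrees, less where a joint would pass 70% of its speed; a pose out of reach is approached as far as the arm can. A call with a gripper value outside its range is refused whole. The fingers move at their own pace and stop on an object; "newtons" is the grip in N (left out, the last holds). Time passes only in rows, so rows that repeat a pose let the fingers close. It gives the time, the measured TCP pose, the force and the opening at its end, in the units of the state.
- arm.observe(): the state, without advancing time (a new reading comes with each control period).
- viewer.capture(name): name is "scene" or "top" or "wrist"; returns (picture, depth): 384x512x3 uint8, blue, green, red; 384x512 float32, m along the optical axis (not along the pixel's ray), 0 where there is no reading.
- viewer.get_calibration(name): a dict with "vfov" (degrees; the focal length in pixels is half the picture's height over the tangent of half this angle, whatever the lens; pixels are square), "cx", "cy" (the principal point, pixels), "rvec" (rotation vector, rad) and "tvec" (3), from world to camera coordinates, as OpenCV has them; the wrist camera has in their place "tool_from_camera" (4x4, takes a point from camera to tool coordinates, whose origin is the TCP and whose axes are the flange's). Camera axes: x right, y down, z forward; pixel columns grow to the right and rows downward; lengths in m; the calibration is good to about 2 mm. A picture is of the moment at which its call begins: read the wrist's pose just before it. get_calibration takes no time and is no camera call.
- arm.sign_off(): hands the job in, once; it reports no verdict.
The state is a dict: "t": time; "qpos": joint angles; "qvel": joint speeds; "joint_torque": joint torques, N m; "eef_pos": TCP position; "eef_rot": TCP orientation; "wrist_force": force on the tool from outside, world axes, zero at the start; "moment": the same for the moment, N m; "grip_width": finger opening in m.
Only numpy, scipy, OpenCV 4.12 (cv2) and the standard library are available. Lean on these libraries where they do the work, as an engineer would, in place of code of your own. Each camera call takes 0.05 s, during which the arm holds its last target. There are 200 camera calls.

## Working session

There is one attempt and no reset: what is moved stays moved. The work goes in short steps, Python scripts to look and compute and a tool call to move; the robot and the scene stay as the last step left them, time stands still between calls to the robot, and variables do not carry over. Pictures are saved under pics/ and viewed, about 12 in all and at most 16, crops included, and the job is handed in when it is done.

Besides the shell and the picture viewer there is one more tool, called after ">>>" as name([rows], argument=value, ...), one row to a line, values as JSON. arm_command: Moves the arm, as the interface text tells. Its arguments: {"type":"object","properties":{"jaw":{"type":"array","items":{"type":"number"}},"linear":{"type":"array","items":{"type":"array","items":{"type":"number"}}},"twist":{"type":"array","items":{"type":"number"}},"newtons":{"type":"number"}},"required":["jaw","linear","twist"]}

```bash
mkdir -p pics; ls
cat > h.py <<'E'
import numpy as np, cv2
from workcell import arm, viewer
def cam(name,s=None):
    c=viewer.get_calibration(name); f=192/np.tan(np.radians(c["vfov"])/2)
    if "rvec" in c:
        R=cv2.Rodrigues(np.array(c["rvec"],float))[0]; t=np.array(c["tvec"],float).ravel()
        Rw=R.T; o=-R.T@t
    else:
        T=np.array(c["tool_from_camera"]); s=s or arm.observe()
        E=np.array(s["eef_rot"]).reshape(3,3); p=np.array(s["eef_pos"])
        Rw=E@T[:3,:3]; o=E@T[:3,3]+p
    return f,c["cx"],c["cy"],Rw,o
def onz(C,u,v,z):
    f,cx,cy,Rw,o=C; d=Rw@np.array([(u-cx)/f,(v-cy)/f,1]); return o+d*(z-o[2])/d[2]
def cloud(C,D):
    f,cx,cy,Rw,o=C; v,u=np.mgrid[:D.shape[0],:D.shape[1]]
    P=np.stack([(u-cx)/f*D,(v-cy)/f*D,D],-1); return P@Rw.T+o
E
python3 - <<'E'
from h import *
s=arm.observe();print({k:np.round(v,3).tolist() for k,v in s.items()},arm.pinch_z)
for n in("scene","top"):
    c=viewer.get_calibration(n);print(n,c); im,d=viewer.capture(n); np.savez(n,im=im,d=d); cv2.imwrite(f"pics/{n}0.png",cv2.resize(im,None,fx=1.5,fy=1.5,interpolation=cv2.INTER_CUBIC))
print(viewer.get_calibration("wrist"))
E
```

```text
pics
{'t': 0.0, 'qpos': [1.06, 0.427, 0.074, 1.607, -0.034, 1.111, -0.067], 'qvel': [-0.0, 0.0, 0.002, -0.0, -0.002, -0.001, 0.001], 'joint_torque': [-0.001, -93.585, 3.666, -45.419, -0.049, 0.02, 0.0], 'eef_pos': [0.238, -0.631, 0.205], 'eef_rot': [[0.936, 0.353, -0.001], [0.353, -0.936, 0.001], [-0.0, -0.001, -1.0]], 'wrist_force': [0.345, -0.301, -0.228], 'moment': [0.045, 0.038, 0.014], 'grip_width': 0.094} 0.0188
scene {'vfov': 44.00054115602891, 'cx': 249.99369948906988, 'cy': 186.65545530499224, 'rvec': array([ 1.61836138,  1.57847266, -0.87056872]), 'tvec': array([-0.04736184, -0.21152158,  1.54293088])}
top {'vfov': 42.9059116836892, 'cx': 254.15467741332318, 'cy': 193.76462284549754, 'rvec': array([ 2.15263846, -2.16396874,  0.13459962]), 'tvec': array([0.05593119, 0.5286598 , 1.09756206])}
{'vfov': 63.22439390132629, 'cx': 262.01685283200493, 'cy': 194.04274157627074, 'tool_from_camera': array([[-3.25258797e-04, -9.61499348e-01, -2.74807018e-01,
         8.17009333e-02],
       [ 9.99999862e-01, -1.99343754e-04, -4.86122457e-04,
        -1.27187195e-03],
       [ 4.12625363e-04, -2.74807138e-01,  9.61499281e-01,
        -1.80478761e-01],
       [ 0.00000000e+00,  0.00000000e+00,  0.00000000e+00,
         1.00000000e+00]])}
```

View pics/top0.png

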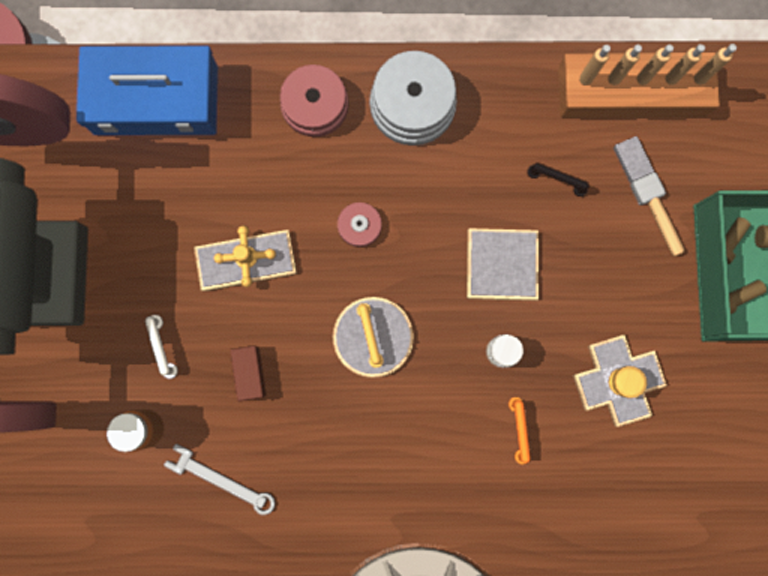

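View pics/scene0.png

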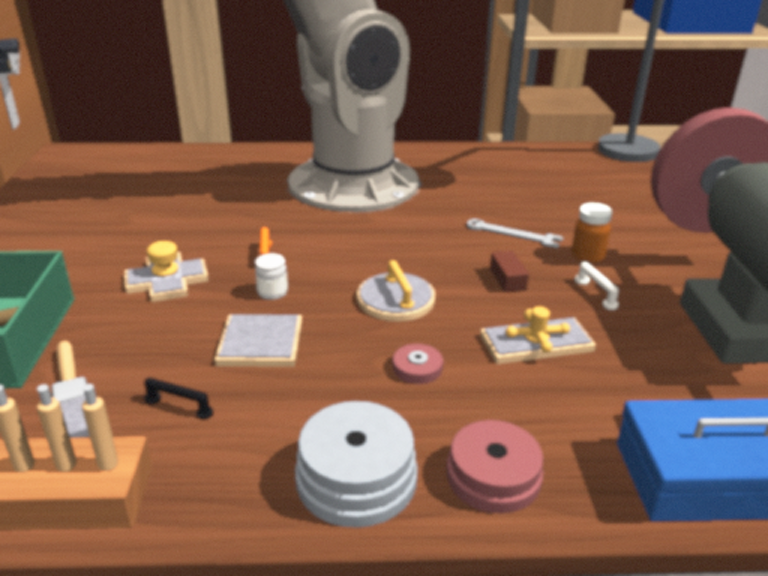

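The top picture (1.5x) shows the brass handle on the oblong board at (245,256), the brass pull on the round board at (370,335) and the brass knob on the plus board at (628,380). The empty square board is at (503,264). The pull-shaped look-alikes are black (558,178), orange (519,430) and white (161,347). Only the brass one at (370,335) fits.

```bash
cat >> h.py <<'E'
def blobs(C,im,D,seeds,z0,z1,r=.08,brass=None):
    """centroid, minAreaRect of points with height in z0..z1 around seeds (xy)"""
    P=cloud(C,D); hsv=cv2.cvtColor(im,cv2.COLOR_BGR2HSV); sat=(hsv[...,1]>110)&(hsv[...,0]>14)&(hsv[...,0]<34)
    out=[]
    for s in seeds:
        m=(D>0)&(P[...,2]>z0)&(P[...,2]<z1)&(np.hypot(P[...,0]-s[0],P[...,1]-s[1])<r)
        if brass is not None: m&=(sat if brass else hsv[...,1]<60)
        Q=P[m]; 
        if len(Q)<8: out.append(None);continue
        (cx,cy),(w,h),a=cv2.minAreaRect((Q[:,:2]*1000).astype(np.float32))
        out.append((len(Q),Q.mean(0).round(4),(round(cx,1),round(cy,1)),(round(w,1),round(h,1)),round(a,1),Q[:,2].max().round(4)))
    return out
E
python3 - <<'E'
from h import *
d=np.load("top.npz");im,D=d["im"],d["d"];C=cam("top");print("cam",C[4])
px=dict(long=(245,260),round=(373,337),cross=(620,381),square=(503,264),tin=(505,351),bar=(248,372),wheel=(360,224))
S={k:onz(C,u/1.5,v/1.5,.015) for k,(u,v) in px.items()}
for k,p in S.items():print(k,p.round(3),np.hypot(*p[:2]).round(3))
for k in S:
    print(k,"board",blobs(C,im,D,[S[k]],.008,.021,.085),"\n   brass",blobs(C,im,D,[S[k]],.022,.08,.085,True),"\n   any",blobs(C,im,D,[S[k]],.008,.08,.06))
E
```

```text
cam [0.38991038 0.05490857 1.15421268]
long [0.581 0.267 0.015] 0.639
round [0.459 0.066 0.015] 0.463
cross [ 0.389 -0.315  0.015] 0.5
square [ 0.572 -0.139  0.015] 0.589
tin [ 0.436 -0.138  0.015] 0.457
bar [0.406 0.26  0.015] 0.482
wheel [0.638 0.086 0.015] 0.643
long board [(1454, array([0.5814, 0.2677, 0.0145]), (583.1, 268.4), (71.0, 150.5), 10.5, np.float64(0.0208))] 
   brass [(429, array([0.5849, 0.2644, 0.0386]), (586.2, 265.8), (71.7, 71.0), 49.3, np.float64(0.0655))] 
   any [(1459, array([0.5819, 0.2664, 0.022 ]), (585.2, 268.9), (92.4, 119.5), 21.7, np.float64(0.0655))]
round board [(1902, array([0.4598, 0.0656, 0.0147]), (461.4, 66.3), (121.1, 122.2), 44.5, np.float64(0.021))] 
   brass [(232, array([0.4618, 0.0718, 0.0476]), (460.1, 71.8), (96.4, 17.8), 11.6, np.float64(0.0568))] 
   any [(2059, array([0.458 , 0.0661, 0.019 ]), (458.5, 66.2), (117.9, 118.0), 26.3, np.float64(0.0568))]
cross board [(1731, array([ 0.3916, -0.3121,  0.0144]), (391.2, -316.1), (129.8, 131.7), 16.7, np.float64(0.0209))] 
   brass [(394, array([ 0.3882, -0.3132,  0.0578]), (388.5, -315.4), (
[... 386 characters left out ...]
0.0226))]
tin board [(36, array([ 0.4312, -0.1321,  0.0139]), (436.0, -133.2), (168.2, 46.2), 5.4, np.float64(0.0207))] 
   brass [None] 
   any [(411, array([ 0.4357, -0.1307,  0.0544]), (436.2, -133.0), (46.3, 46.5), 72.9, np.float64(0.0655))]
bar board [(30, array([0.4019, 0.2419, 0.0137]), (390.8, 262.7), (68.3, 91.1), 35.5, np.float64(0.0206))] 
   brass [None] 
   any [(673, array([0.4051, 0.2567, 0.0337]), (405.2, 258.6), (80.1, 41.3), 9.7, np.float64(0.0411))]
wheel board [(592, array([0.6378, 0.0872, 0.0175]), (638.1, 87.4), (69.1, 68.1), 88.7, np.float64(0.021))] 
   brass [None] 
   any [(680, array([0.6381, 0.0872, 0.0181]), (638.1, 87.4), (69.1, 68.1), 88.7, np.float64(0.0248))]
```

Run:
```python
from h import *
im=np.load("top.npz")["im"]
cv2.imwrite("pics/crop1.png",cv2.resize(im[130:300,110:460],(800,389),interpolation=cv2.INTER_CUBIC))
```

```text
(no output)
```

View pics/crop1.png

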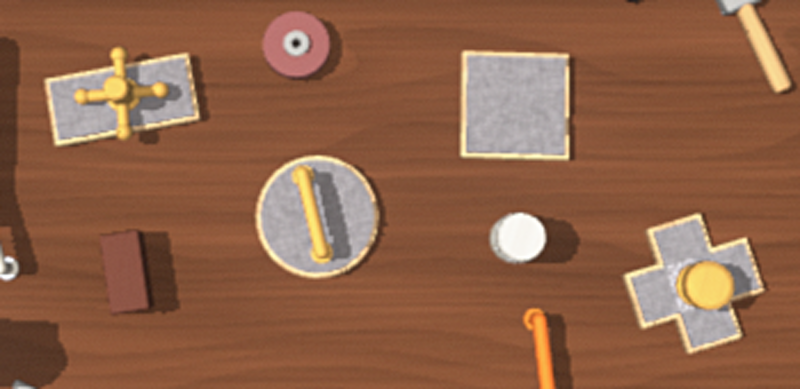

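The crop confirms it: brass pull at crop (313,215), handle hub at (117,88), knob at (706,285). The orange pull and the rest are not meant. The plan is knob to square, handle to plus, pull to oblong, then knob to round. First I hover near the knob.

>>> arm_command([
  [19,38,0],
  [38,76,0],
  [57,114,0],
  [76,152,0],
  [95,190,0],
  [114,228,0],
  [133,266,0],
  [140,300,0],
], jaw=[1,1,1,1,1,1,1,1], twist=[0,0,0,0,0,0,0,0], newtons=25)

```text
t: 0.77
eef_pos: [0.3797, -0.3294, 0.2054]
eef_rot: [[0.935, 0.354, 0.0], [0.354, -0.935, -0.0], [0.0, 0.0, -1.0]]
wrist_force: [1.9, -0.3, 0.9]
grip_width: 0.0941
```

>>> arm_command([
  [10,16,0],
  [10,16,0],
  [10,16,0],
  [10,16,0],
], jaw=[1,1,1,1], twist=[0,0,0,0])

```text
t: 1.1
eef_pos: [0.3879, -0.3162, 0.2054]
eef_rot: [[0.936, 0.352, -0.0], [0.352, -0.936, -0.0], [-0.0, -0.0, -1.0]]
wrist_force: [-0.1, -0.6, -0.5]
grip_width: 0.0943
```

```bash
cat >> h.py <<'E'
def st():
    s=arm.observe(); R=np.array(s["eef_rot"]); 
    print("t",round(s["t"],2),"tcp",(np.array(s["eef_pos"])*1000).round(1),"jaw",np.degrees(np.arctan2(R[1,1],R[0,1])).round(1)%180,"q",np.round(s["qpos"],2),"F",np.round(s["wrist_force"],1),"w",round(s["grip_width"]*1000,1)); return s
def look(name,pic=None):
    s=st(); im,D=viewer.capture(name); C=cam(name,s)
    if pic: cv2.imwrite(f"pics/{pic}.png",im)
    np.savez(name,im=im,d=D); return C,im,D
E
python3 - <<'E'
from h import *
C,im,D=look("wrist","w1")
s=[(.389,-.315)]
print(blobs(C,im,D,s,.008,.021,.09),blobs(C,im,D,s,.04,.08,.07,True))
E
```

```text
t 1.1 tcp [ 387.9 -316.2  205.4] jaw 110.6 q [ 0.65  0.15 -0.1   1.98  0.02  1.01 -0.67] F [-0.1 -0.6 -0.5] w 94.3
[(6051, array([ 0.3962, -0.3129,  0.0158]), (390.2, -315.2), (130.3, 130.2), 16.5, np.float64(0.0209))] [(1490, array([ 0.3905, -0.3147,  0.061 ]), (388.6, -315.5), (45.8, 45.5), 20.0, np.float64(0.0648))]
```

View pics/w1.png

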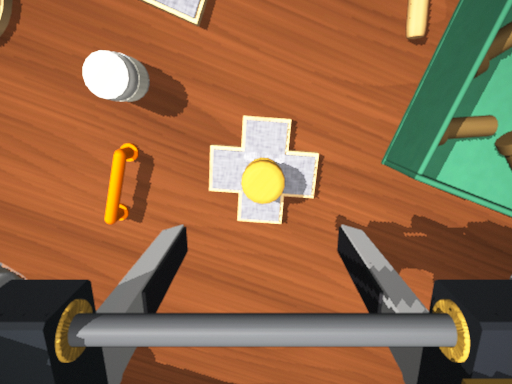

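The wrist picture shows the knob head at (263,181) on the plus board, clear of the box and the tin. The wrist and top positions agree within 1 mm, so I descend and grip.

>>> arm_command([
  [1,1,-35],
  [1,1,-70],
  [1,1,-105],
  [1,1,-135],
  [1,1,-160],
  [1,1,-172],
  [1,1,-175],
  [1,1,-175],
], jaw=[1,1,1,1,1,1,1,1], twist=[0,0,0,0,0,0,0,0])

```text
t: 1.82
eef_pos: [0.3883, -0.3151, 0.0297]
eef_rot: [[0.936, 0.352, -0.002], [0.352, -0.936, 0.001], [-0.001, -0.002, -1.0]]
wrist_force: [-0.2, 0.0, -0.0]
grip_width: 0.094
```

>>> arm_command([
  [0,0,0],
  [0,0,0],
  [0,0,0],
  [0,0,0],
  [0,0,0],
  [0,0,0],
  [0,0,0],
  [0,0,0],
], jaw=[-1,-1,-1,-1,-1,-1,-1,-1], twist=[0,0,0,0,0,0,0,0], newtons=25)

```text
t: 2.48
eef_pos: [0.3895, -0.3148, 0.0307]
eef_rot: [[0.936, 0.353, 0.0], [0.353, -0.936, -0.0], [0.0, 0.001, -1.0]]
wrist_force: [0.5, -1.4, 2.4]
grip_width: 0.047
```

>>> arm_command([
  [0,0,8],
  [0,0,30],
  [0,0,60],
  [10,10,85],
  [30,28,90],
  [55,52,90],
  [80,76,90],
  [105,100,90],
], jaw=[-1,-1,-1,-1,-1,-1,-1,-1], twist=[0,0,0,0,0,0,0,0])

```text
t: 3.15
eef_pos: [0.4949, -0.2133, 0.1212]
eef_rot: [[0.936, 0.352, 0.0], [0.352, -0.936, -0.0], [0.0, 0.0, -1.0]]
wrist_force: [1.1, -0.6, -3.2]
grip_width: 0.0472
```

>>> arm_command([
  [25,24,0],
  [50,48,0],
  [70,68,0],
  [80,76,0],
  [80,76,-20],
  [80,76,-45],
  [80,76,-65],
  [80,76,-75],
], jaw=[-1,-1,-1,-1,-1,-1,-1,-1], twist=[0,0,0,0,0,0,0,0])

```text
t: 3.82
eef_pos: [0.5725, -0.1385, 0.0433]
eef_rot: [[0.936, 0.353, -0.003], [0.353, -0.936, 0.0], [-0.003, -0.002, -1.0]]
wrist_force: [-0.6, -0.1, -2.6]
grip_width: 0.0469
```

>>> arm_command([
  [0,0,-5],
  [0,0,-9],
  [0,0,-12],
  [0,0,-14],
  [0,0,-14],
], jaw=[-1,-1,-1,-1,-1], twist=[0,0,0,0,0])

```text
t: 4.23
eef_pos: [0.5745, -0.1386, 0.0319]
eef_rot: [[0.936, 0.353, 0.001], [0.353, -0.936, -0.0], [0.001, 0.0, -1.0]]
wrist_force: [-0.9, -0.3, -2.8]
grip_width: 0.047
```

>>> arm_command([
  [0,0,-1],
  [0,0,-1.5],
  [0,0,-1.5],
], jaw=[-1,-1,-1], twist=[0,0,0])

```text
t: 4.48
eef_pos: [0.5747, -0.1386, 0.0307]
eef_rot: [[0.936, 0.353, 0.001], [0.353, -0.936, -0.0], [0.001, 0.001, -1.0]]
wrist_force: [-1.8, 0.1, 4.1]
grip_width: 0.047
```

>>> arm_command([
  [0,0,0],
  [0,0,0],
  [0,0,0],
  [0,0,0],
  [0,0,20],
  [0,0,50],
  [0,0,90],
  [0,20,125],
], jaw=[0,0.5,1,1,1,1,1,1], twist=[0,0,0,0,0,0,0,0])

```text
t: 5.15
eef_pos: [0.5737, -0.1219, 0.1566]
eef_rot: [[0.937, 0.349, -0.001], [0.349, -0.937, -0.001], [-0.001, 0.001, -1.0]]
wrist_force: [0.3, 0.1, 1.1]
grip_width: 0.0903
```

>>> arm_command([
  [0,40,20],
  [0,80,40],
  [0,120,50],
  [0,160,50],
  [0,200,50],
  [0,240,50],
  [0,280,50],
  [0,315,50],
], jaw=[1,1,1,1,1,1,1,1], twist=[0,0,0,0,0,0,0,0])

```text
t: 5.82
eef_pos: [0.5737, 0.1995, 0.2052]
eef_rot: [[0.935, 0.354, 0.0], [0.354, -0.935, 0.001], [0.001, -0.0, -1.0]]
wrist_force: [0.5, -0.3, 0.0]
grip_width: 0.0939
```

>>> arm_command([
  [0,35,0],
  [5,60,0],
  [10,68,0],
  [10,68,0],
  [10,68,0],
], jaw=[1,1,1,1,1], twist=[0,0,0,0,0])

```text
t: 6.23
eef_pos: [0.5844, 0.2638, 0.2045]
eef_rot: [[0.936, 0.353, -0.0], [0.353, -0.936, -0.001], [-0.001, 0.0, -1.0]]
wrist_force: [-0.4, -0.3, 0.6]
grip_width: 0.0938
```

Run:
```python
from h import *
C,im,D=look("wrist","w2")
s=[(.582,.267)]
print("board",blobs(C,im,D,s,.008,.019,.09),"\nhub",blobs(C,im,D,s,.045,.08,.07,True),"\narms",blobs(C,im,D,s,.022,.08,.07,True))
t,_=viewer.capture("top"); cv2.imwrite("pics/top1.png",cv2.resize(t[130:300,110:460],(800,389)))
cv2.imwrite("pics/w2c.png",cv2.resize(im[:230,100:420],(800,575),interpolation=cv2.INTER_CUBIC))
Ct,it,Dt=look("top"); print("knob",blobs(Ct,it,Dt,[(.5745,-.1385)],.04,.08,.06,True))
```

```text
t 6.23 tcp [584.4 263.8 204.5] jaw 110.7 q [-0.25  0.4  -0.35  1.67  0.15  1.11 -1.86] F [-0.4 -0.3  0.6] w 93.8
board [(5385, array([0.5843, 0.2718, 0.0159]), (582.7, 269.6), (70.5, 150.2), 10.3, np.float64(0.019))] 
hub [(474, array([0.5882, 0.268 , 0.0607]), (587.0, 267.3), (24.3, 24.8), 31.0, np.float64(0.0643))] 
arms [(1757, array([0.5895, 0.2683, 0.0402]), (586.8, 267.4), (72.1, 72.3), 49.6, np.float64(0.0643))]
t 6.33 tcp [584.4 262.7 204.8] jaw 110.6 q [-0.25  0.39 -0.35  1.67  0.15  1.11 -1.86] F [-0.  -0.4  0.4] w 93.9
knob [(338, array([ 0.571 , -0.1373,  0.0593]), (572.1, -138.5), (43.3, 46.7), 44.1, np.float64(0.0661))]
```

View pics/w2c.png

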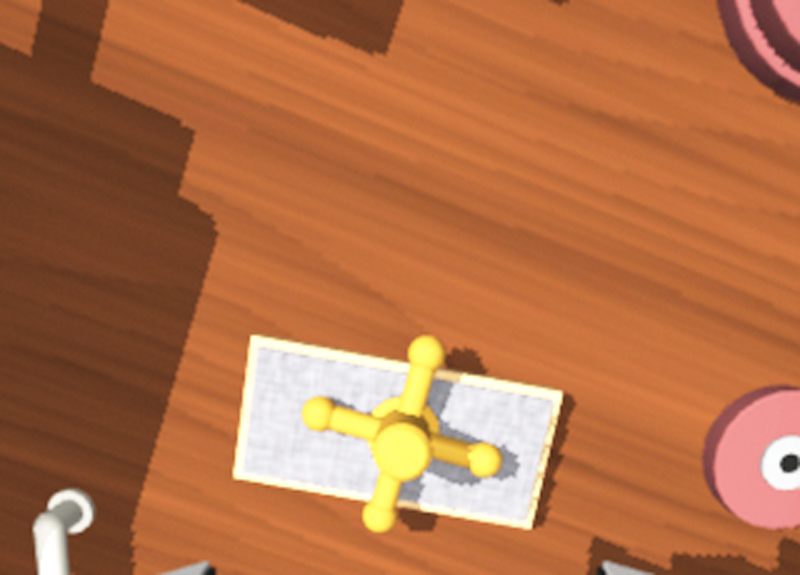

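Run:
```python
from h import *
s=arm.observe();C=cam("wrist",s)
b=[onz(C,100+u/2.5,v/2.5,.026)*1000 for u,v in[(426,354),(379,515),(319,413),(485,461)]]
print(np.round(b,1))
for i,j in((1,0),(3,2)):
    e=b[j]-b[i];print(np.hypot(*e[:2]),np.degrees(np.arctan2(e[1],e[0])),(b[i]+b[j])/2)
```

```text
[[626.1 269.4  26. ]
 [545.8 263.   26. ]
 [583.  306.4  26. ]
 [588.8 225.1  26. ]]
80.56175319577494 4.5319835673329605 [585.92742441 266.20303447  26.        ]
81.52451024608527 94.0619405481952 [585.90693871 265.74235864  26.        ]
```

>>> arm_command([
  [2,3,-35],
  [2,3,-70],
  [2,3,-105],
  [2,3,-130],
  [2,3,-150],
  [2,3,-162],
  [2,3,-167],
  [2,3,-167],
], jaw=[1,1,1,1,1,1,1,1], twist=[0,0,0,0,0,0,0,0])

```text
t: 7.05
eef_pos: [0.5862, 0.2667, 0.0376]
eef_rot: [[0.936, 0.352, -0.001], [0.352, -0.936, -0.001], [-0.001, 0.0, -1.0]]
wrist_force: [0.5, -0.1, 0.3]
grip_width: 0.094
```

>>> arm_command([
  [0,0,0],
  [0,0,0],
  [0,0,0],
  [0,0,0],
  [0,0,0],
  [0,0,0],
  [0,0,0],
  [0,0,0],
], jaw=[-1,-1,-1,-1,-1,-1,-1,-1], twist=[0,0,0,0,0,0,0,0], newtons=25)

```text
t: 7.72
eef_pos: [0.5863, 0.2675, 0.038]
eef_rot: [[0.936, 0.353, 0.0], [0.353, -0.936, 0.0], [0.0, -0.0, -1.0]]
wrist_force: [-0.5, 0.6, 0.0]
grip_width: 0.0443
```

>>> arm_command([
  [0,0,0],
  [0,0,0],
], jaw=[-1,-1], twist=[0,0])

```text
t: 7.88
eef_pos: [0.5862, 0.2675, 0.038]
eef_rot: [[0.936, 0.353, -0.0], [0.353, -0.936, 0.0], [0.0, -0.0, -1.0]]
wrist_force: [0.1, 0.0, -0.0]
grip_width: 0.0308
```

>>> arm_command([
  [0,0,0],
  [0,0,0],
  [0,0,0],
  [0,0,0],
  [0,0,5],
  [0,0,20],
  [0,0,50],
  [0,0,80],
], jaw=[-1,-1,-1,-1,-1,-1,-1,-1], twist=[0,0,0,0,0,0,0,0])

```text
t: 8.55
eef_pos: [0.5852, 0.2672, 0.1181]
eef_rot: [[0.936, 0.353, -0.003], [0.353, -0.936, -0.001], [-0.003, -0.0, -1.0]]
wrist_force: [-0.0, 0.7, -2.7]
grip_width: 0.0251
```

>>> arm_command([
  [-3,-10,10],
  [-10,-30,20],
  [-20,-60,20],
  [-32,-95,20],
  [-44,-130,20],
  [-56,-167,20],
  [-68,-204,20],
  [-80,-240,20],
], jaw=[-1,-1,-1,-1,-1,-1,-1,-1], twist=[0,0,0.03,0.06,0.09,0.12,0.15,0.18])

```text
t: 9.22
eef_pos: [0.5046, 0.0252, 0.1375]
eef_rot: [[0.857, 0.516, -0.001], [0.516, -0.857, -0.0], [-0.001, -0.0, -1.0]]
wrist_force: [1.1, -1.3, -2.8]
grip_width: 0.0253
```

>>> arm_command([
  [-12,-36,0],
  [-24,-72,0],
  [-36,-108,0],
  [-48,-144,0],
  [-60,-180,0],
  [-72,-216,0],
  [-84,-250,0],
  [-94,-280,0],
], jaw=[-1,-1,-1,-1,-1,-1,-1,-1], twist=[0.03,0.03,0.03,0.03,0.03,0.03,0.03,0.03])

```text
t: 9.88
eef_pos: [0.4101, -0.2547, 0.1377]
eef_rot: [[0.842, 0.539, -0.0], [0.539, -0.842, -0.0], [-0.0, -0.0, -1.0]]
wrist_force: [0.8, 0.4, -2.7]
grip_width: 0.0251
```

>>> arm_command([
  [-10,-30,0],
  [-18,-52,0],
  [-21,-62,0],
  [-21,-62,0],
  [-21,-62,-25],
  [-21,-62,-50],
  [-21,-62,-70],
  [-21,-62,-70],
], jaw=[-1,-1,-1,-1,-1,-1,-1,-1], twist=[0,0,0,0,0,0,0,0])

```text
t: 10.55
eef_pos: [0.3896, -0.3119, 0.0647]
eef_rot: [[0.841, 0.542, -0.004], [0.542, -0.841, 0.004], [-0.002, -0.005, -1.0]]
wrist_force: [-0.5, 0.7, -3.4]
grip_width: 0.0248
```

Run:
```python
from h import *
C,im,D=look("wrist","w3")
C,im,D=look("top")
print(blobs(C,im,D,[(.39,-.315)],.008,.02,.09))
```

```text
t 10.55 tcp [ 389.6 -311.9   64.7] jaw 122.8 q [ 0.65  0.33 -0.12  2.11  0.06  0.71 -0.51] F [-0.5  0.7 -3.4] w 24.8
t 10.6 tcp [ 390.4 -312.6   66.6] jaw 122.8 q [ 0.65  0.33 -0.12  2.11  0.06  0.71 -0.51] F [-0.4 -0.1 -2.6] w 25.1
[(830, array([ 0.4102, -0.2929,  0.0142]), (399.6, -304.0), (114.6, 124.7), 85.7, np.float64(0.02))]
```

View pics/w3.png

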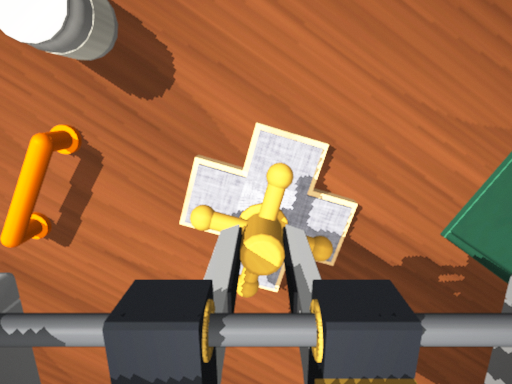

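Run:
```python
from h import *
d=np.load("wrist.npz");s=arm.observe();C=cam("wrist",s)
z=.026+s["eef_pos"][2]-.038
f,l,r=[onz(C,u,v,z)*1000 for u,v in((280,176),(202,217),(320,248))]
e=l-r;c=(l+r)/2;g=f-c
print(np.hypot(*e[:2]),np.degrees(np.arctan2(e[1],e[0])),c,np.hypot(*g[:2]),np.degrees(np.arctan2(g[1],g[0])))
P=[onz(C,u,v,.015)*1000 for u,v in((256,124),(328,145),(243,168),(315,190))]
for i,j in((2,0),(3,1)): e=P[j]-P[i];print(np.degrees(np.arctan2(e[1],e[0])))
e=P[0]-P[1];print(np.degrees(np.arctan2(e[1],e[0])),np.hypot(*e[:2]))
```

```text
81.554279083953 106.98017827240962 [ 390.73999447 -312.30703065   55.88691967] 40.28336453263542 16.208581922030493
15.64826289376356
19.688254950291505
106.8210623895566 55.638752140739584
```

Aligned at about 16.6°. Centre it and set it down.

>>> arm_command([
  [0,-2.5,-8],
  [0,-2.5,-15],
  [0,-2.5,-21],
  [0,-2.5,-25],
  [0,-2.5,-27],
  [0,-2.5,-28],
  [0,-2.5,-28],
], jaw=[-1,-1,-1,-1,-1,-1,-1], twist=[0,0,0,0,0,0,0])

```text
t: 11.23
eef_pos: [0.3912, -0.317, 0.0398]
eef_rot: [[0.841, 0.54, -0.0], [0.54, -0.841, 0.0], [-0.0, -0.0, -1.0]]
wrist_force: [0.3, -0.4, -2.6]
grip_width: 0.0254
```

>>> arm_command([
  [-0.7,1.2,0],
  [-0.7,1.2,-1.2],
  [-0.7,1.2,-2.2],
  [-0.7,1.2,-2.2],
], jaw=[-1,-1,-1,-1], twist=[0,0,0,0])

```text
t: 11.57
eef_pos: [0.3907, -0.3158, 0.0379]
eef_rot: [[0.841, 0.54, 0.0], [0.54, -0.841, -0.0], [0.0, 0.0, -1.0]]
wrist_force: [-0.3, 0.8, -0.5]
grip_width: 0.0252
```

>>> arm_command([
  [0,0,-0.3],
  [0,0,0],
  [0,0,0],
  [0,0,0],
  [0,0,20],
  [0,0,50],
  [0,0,90],
  [0,0,130],
], jaw=[-0.3,0.2,1,1,1,1,1,1], twist=[0,0,0,0,0,0,0,0])

```text
t: 12.23
eef_pos: [0.3899, -0.3153, 0.1689]
eef_rot: [[0.841, 0.54, -0.001], [0.54, -0.841, 0.001], [-0.0, -0.002, -1.0]]
wrist_force: [1.7, -0.6, -0.8]
grip_width: 0.0752
```

>>> arm_command([
  [15,35,20],
  [30,75,38],
  [45,115,38],
  [60,155,38],
  [65,195,38],
  [68,235,38],
  [70,275,38],
  [70,312,38],
], jaw=[1,1,1,1,1,1,1,1], twist=[-0.05,-0.1,-0.15,-0.2,-0.25,-0.3,-0.35,-0.37])

```text
t: 12.9
eef_pos: [0.4605, -0.0016, 0.206]
eef_rot: [[0.98, 0.197, 0.001], [0.197, -0.98, 0.0], [0.001, 0.0, -1.0]]
wrist_force: [0.9, 0.9, -0.0]
grip_width: 0.094
```

>>> arm_command([
  [0,35,0],
  [0,65,0],
  [0,75,0],
  [0,75,0],
  [0,75,0],
], jaw=[1,1,1,1,1], twist=[0,0,0,0,0])

```text
t: 13.32
eef_pos: [0.4605, 0.0709, 0.2057]
eef_rot: [[0.98, 0.2, -0.0], [0.2, -0.98, -0.0], [-0.0, 0.0, -1.0]]
wrist_force: [-0.4, -0.7, 0.0]
grip_width: 0.0938
```

Run:
```python
from h import *
C,im,D=look("wrist","w4")
s=[(.46,.07)]
print("board",blobs(C,im,D,s,.008,.019,.075),"\npull",blobs(C,im,D,s,.04,.08,.07,True))
C,im,D=look("top")
for h in((.022,.04),(.05,.08)):print("handle",blobs(C,im,D,[(.39,-.315)],*h,.07,True))
print(blobs(C,im,D,[(.39,-.315)],.008,.02,.09))
cv2.imwrite("pics/t4.png",cv2.resize(im[190:300,360:480],(720,660)[:2],interpolation=cv2.INTER_CUBIC)[:600])
```

```text
t 13.32 tcp [460.5  70.9 205.7] jaw 101.5 q [ 0.12  0.11 -0.43  2.03  0.05  1.01 -1.71] F [-0.4 -0.7  0. ] w 93.8
board [(6704, array([0.4629, 0.0678, 0.016 ]), (459.8, 68.0), (123.3, 122.8), 57.7, np.float64(0.0189))] 
pull [(937, array([0.4651, 0.0737, 0.05  ]), (463.2, 73.0), (91.4, 13.9), 13.6, np.float64(0.0533))]
t 13.37 tcp [460.5  70.1 205.7] jaw 101.5 q [ 0.12  0.11 -0.43  2.03  0.05  1.01 -1.71] F [0.7 0.3 0. ] w 94.1
handle [(328, array([ 0.3903, -0.3127,  0.031 ]), (390.9, -314.1), (70.5, 69.5), 62.2, np.float64(0.0395))]
handle [(113, array([ 0.3912, -0.3142,  0.0596]), (391.0, -315.1), (24.5, 24.0), 65.5, np.float64(0.0655))]
[(1624, array([ 0.3909, -0.3132,  0.0142]), (391.7, -316.0), (130.0, 131.3), 62.5, np.float64(0.02))]
```

View pics/w4.png

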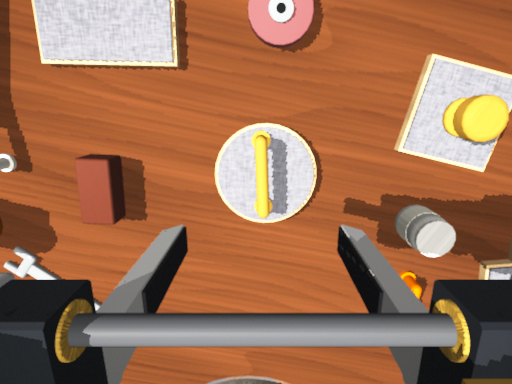

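View pics/t4.png

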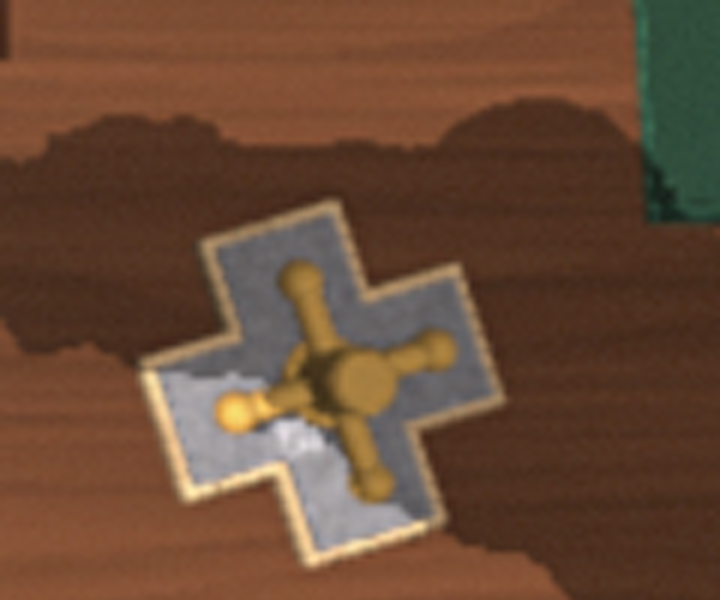

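The wrist picture shows the pull at (262,175) on the round board. The bar lies along the tool's x axis. The top crop shows the handle centred on the plus board with its arms lined up. Next I grip the pull.

>>> arm_command([
  [1,1.5,-35],
  [1,1.5,-70],
  [1,1.5,-105],
  [1,1.5,-138],
  [1,1.5,-160],
  [1,1.5,-174],
  [1,1.5,-181],
  [1,1.5,-181],
], jaw=[1,1,1,1,1,1,1,1], twist=[0,0,0,0,0,0,0,0])

```text
t: 14.08
eef_pos: [0.4608, 0.0715, 0.0236]
eef_rot: [[0.98, 0.198, -0.002], [0.198, -0.98, -0.001], [-0.002, 0.0, -1.0]]
wrist_force: [-0.7, -0.1, 0.4]
grip_width: 0.0939
```

>>> arm_command([
  [0,0,0],
  [0,0,0],
  [0,0,0],
  [0,0,0],
  [0,0,0],
  [0,0,0],
  [0,0,0],
  [0,0,0],
], jaw=[-1,-1,-1,-1,-1,-1,-1,-1], twist=[0,0,0,0,0,0,0,0], newtons=25)

```text
t: 14.75
eef_pos: [0.4616, 0.0727, 0.0248]
eef_rot: [[0.98, 0.199, 0.0], [0.199, -0.98, 0.0], [0.0, 0.0, -1.0]]
wrist_force: [-0.2, -0.3, 0.1]
grip_width: 0.0443
```

>>> arm_command([
  [0,0,0],
  [0,0,0],
  [0,0,0],
  [0,0,0],
  [0,0,0],
  [0,0,0],
  [0,0,0],
  [0,0,0],
], jaw=[-1,-1,-1,-1,-1,-1,-1,-1], twist=[0,0,0,0,0,0,0,0])

```text
t: 15.42
eef_pos: [0.4615, 0.0726, 0.0247]
eef_rot: [[0.98, 0.199, -0.0], [0.199, -0.98, 0.0], [-0.0, -0.0, -1.0]]
wrist_force: [0.5, 0.1, -0.7]
grip_width: 0.0134
```

>>> arm_command([
  [0,0,8],
  [0,0,30],
  [0,0,60],
  [5,8,80],
  [18,29,80],
  [30,49,80],
  [42,69,80],
  [54,88,80],
], jaw=[-1,-1,-1,-1,-1,-1,-1,-1], twist=[0,0,0.1,0.2,0.3,0.4,0.5,0.6])

```text
t: 16.08
eef_pos: [0.516, 0.1616, 0.1056]
eef_rot: [[0.693, 0.721, 0.001], [0.721, -0.693, 0.0], [0.001, 0.0, -1.0]]
wrist_force: [-0.1, -0.2, -2.4]
grip_width: 0.013
```

>>> arm_command([
  [10,16,0],
  [20,32,0],
  [30,48,0],
  [40,64,0],
  [50,80,0],
  [60,96,0],
  [67,108,0],
  [67,108,0],
], jaw=[-1,-1,-1,-1,-1,-1,-1,-1], twist=[0.1,0.2,0.3,0.4,0.5,0.6,0.7,0.8])

```text
t: 16.75
eef_pos: [0.583, 0.2714, 0.1053]
eef_rot: [[-0.037, 0.999, -0.0], [0.999, 0.037, 0.002], [0.002, 0.0, -1.0]]
wrist_force: [-0.3, -0.5, -2.0]
grip_width: 0.0134
```

>>> arm_command([
  [0,0,0],
  [0,0,0],
  [0,0,-15],
  [0,0,-30],
  [0,0,-40],
  [0,0,-40],
], jaw=[-1,-1,-1,-1,-1,-1], twist=[0.1,0.15,0.15,0.15,0.15,0.15])

```text
t: 17.25
eef_pos: [0.581, 0.2676, 0.0615]
eef_rot: [[-0.178, 0.984, -0.004], [0.984, 0.178, -0.002], [-0.001, -0.004, -1.0]]
wrist_force: [-1.0, -0.6, -2.4]
grip_width: 0.0132
```

Run:
```python
from h import *
C,im,D=look("wrist","w5")
P=cloud(C,D);p=np.array(arm.observe()["eef_pos"])
print(blobs(C,im,D,[p],.06,.1,.07,True))
cv2.imwrite("pics/w5.png",cv2.resize(im[60:320,100:420],(738,600),interpolation=cv2.INTER_CUBIC))
```

```text
t 17.25 tcp [581.  267.6  61.5] jaw 10.2 q [-0.02  0.63 -0.71  1.76  0.49  0.94 -0.75] F [-1.  -0.6 -2.4] w 13.2
[(3594, array([0.5804, 0.2788, 0.086 ]), (582.0, 273.0), (17.5, 86.1), 9.2, np.float64(0.0963))]
```

View pics/w5.png

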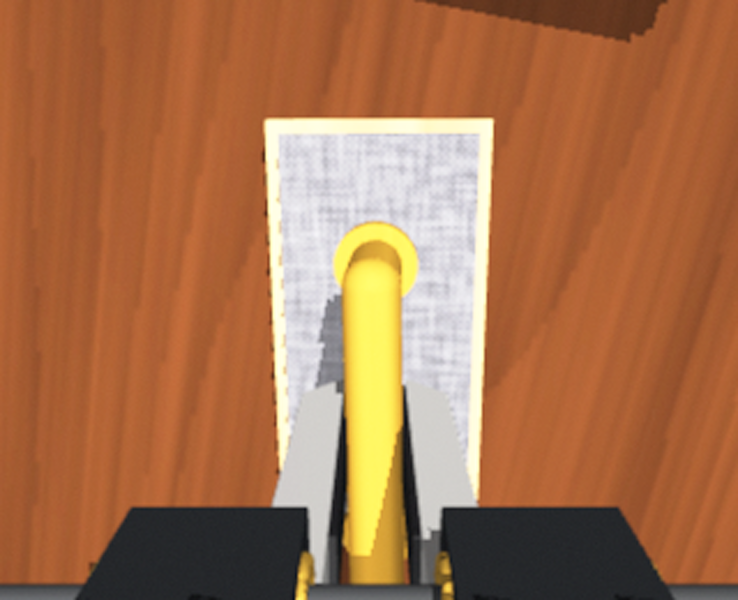

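Run:
```python
from h import *
s=st();C=cam("wrist",s);p=np.array(s["eef_pos"]);R=np.array(s["eef_rot"]);zz=p[2]-.0247+.015
k=738/320
F=onz(C,100+376/k,60+222/k,zz+.001); print("foot edge in tool x,y",((F-p)@R[:,:2]*1000).round(1),"-> pull centre",(F-R[:,0]*.051).round(4))
for e in((334,255),(419,255)): print(((onz(C,100+e[0]/k,60+e[1]/k,zz+.002)-p)@R[:,:2]*1000).round(1))
c=[onz(C,100+u/k,60+v/k,.015) for u,v in((265,119),(493,119))];m=(c[0]+c[1])/2;e=c[1]-c[0]
print("board edge width",np.hypot(*e[:2]),"centre",(m-R[:,0]*.075).round(4),"ang",np.degrees(np.arctan2(e[1],e[0])))
```

```text
t 17.3 tcp [581.5 268.1  62.9] jaw 10.3 q [-0.02  0.62 -0.71  1.76  0.49  0.94 -0.75] F [ 0.7  0.7 -1.8] w 13.0
foot edge in tool x,y [51.6  2. ] -> pull centre [0.5833 0.269  0.0542]
[42.9 -9.2]
[42.9 13.4]
board edge width 0.06996227961071855 centre [0.5839 0.2707 0.0151] ang 10.246248418024534
```

>>> arm_command([
  [1,1.5,-10],
  [1,1.5,-20],
  [1,1.5,-29],
  [1,1.5,-34],
  [1,1.5,-36.5],
  [1,1.5,-37],
  [1,1.5,-37],
], jaw=[-1,-1,-1,-1,-1,-1,-1], twist=[0,0,0,0,0,0,0])

```text
t: 17.88
eef_pos: [0.5835, 0.2703, 0.0277]
eef_rot: [[-0.179, 0.984, -0.0], [0.984, 0.179, 0.0], [0.0, -0.0, -1.0]]
wrist_force: [1.0, -0.1, -1.4]
grip_width: 0.0127
```

>>> arm_command([
  [0,-0.5,-1],
  [0,-0.5,-2],
  [0,-0.5,-2.8],
  [0,-0.5,-3.2],
  [0,-0.5,-3.2],
], jaw=[-1,-1,-1,-1,-1], twist=[0,0,0,0,0])

```text
t: 18.3
eef_pos: [0.5838, 0.2697, 0.0248]
eef_rot: [[-0.179, 0.984, 0.0], [0.984, 0.179, 0.0], [-0.0, 0.0, -1.0]]
wrist_force: [0.7, -0.6, 0.2]
grip_width: 0.0131
```

>>> arm_command([
  [0,0,0],
  [0,0,0],
  [0,0,0],
  [0,0,0],
  [0,0,25],
  [0,0,60],
  [0,0,100],
  [0,0,135],
], jaw=[-0.5,0,0.5,1,1,1,1,1], twist=[0,0,0,0,0,0,0,0])

```text
t: 18.97
eef_pos: [0.5833, 0.2699, 0.1616]
eef_rot: [[-0.179, 0.984, -0.0], [0.984, 0.179, 0.0], [0.0, -0.0, -1.0]]
wrist_force: [1.5, -0.2, -0.1]
grip_width: 0.063
```

>>> arm_command([
  [0,-30,25],
  [0,-68,45],
  [0,-108,45],
  [-2,-148,45],
  [-4,-188,45],
  [-6,-228,45],
  [-8,-268,45],
  [-8,-308,45],
], jaw=[1,1,1,1,1,1,1,1], twist=[0,0,0,0,0,0,0,0])

```text
t: 19.63
eef_pos: [0.5749, -0.0402, 0.2049]
eef_rot: [[-0.179, 0.984, 0.0], [0.984, 0.179, -0.0], [-0.0, 0.0, -1.0]]
wrist_force: [0.5, 1.4, 0.5]
grip_width: 0.0941
```

>>> arm_command([
  [0,-40,0],
  [0,-75,0],
  [0,-95,0],
  [0,-100,0],
  [0,-100,0],
  [0,-100,0],
], jaw=[1,1,1,1,1,1], twist=[0,0,0,0,0,0])

```text
t: 20.13
eef_pos: [0.5756, -0.1372, 0.2046]
eef_rot: [[-0.18, 0.984, 0.0], [0.984, 0.18, 0.001], [0.001, 0.0, -1.0]]
wrist_force: [0.3, 0.4, -0.5]
grip_width: 0.094
```

Run:
```python
from h import *
C,im,D=look("wrist","w6")
print("knob",blobs(C,im,D,[(.5745,-.1385)],.045,.08,.07,True))
C,im,D=look("top","t6")
print("pull",blobs(C,im,D,[(.583,.269)],.045,.08,.09,True),"\nall brass",blobs(C,im,D,[(.583,.269)],.022,.08,.09,True),"\nboard",blobs(C,im,D,[(.583,.269)],.008,.02,.09),"\nround",blobs(C,im,D,[(.46,.067)],.008,.02,.09),"\nknob",blobs(C,im,D,[(.5745,-.1385)],.045,.08,.07,True))
```

```text
t 20.13 tcp [ 575.6 -137.2  204.6] jaw 10.3 q [ 0.69  0.37 -0.71  1.76  0.27  1.1   0.07] F [ 0.3  0.4 -0.5] w 94.0
knob [(1488, array([ 0.5724, -0.1357,  0.0611]), (572.5, -137.5), (45.4, 46.1), 10.9, np.float64(0.0647))]
t 20.18 tcp [ 575.7 -136.6  204.7] jaw 10.4 q [ 0.69  0.37 -0.71  1.76  0.27  1.1   0.07] F [ 0.2  0.6 -0. ] w 94.3
pull [(207, array([0.5849, 0.2684, 0.0489]), (585.2, 268.0), (13.2, 90.3), 11.8, np.float64(0.0529))] 
all brass [(249, array([0.5845, 0.267 , 0.0467]), (584.8, 267.6), (15.8, 91.0), 12.2, np.float64(0.0529))] 
board [(1558, array([0.581 , 0.267 , 0.0145]), (583.2, 268.1), (71.1, 150.4), 10.6, np.float64(0.02))] 
round [(2158, array([0.4602, 0.0665, 0.0147]), (461.2, 66.4), (121.7, 122.5), 42.7, np.float64(0.02))] 
knob [(339, array([ 0.571 , -0.1375,  0.0595]), (571.4, -138.0), (44.9, 44.3), 87.5, np.float64(0.0665))]
```

View pics/t6.png

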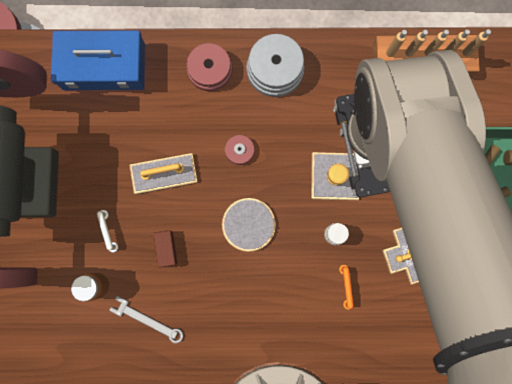

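The top picture shows the pull lying along the oblong board at (163,171), the round board free at (248,224) and the knob on the square board at (339,174). I now pick up the knob.

>>> arm_command([
  [-3,-1.5,-35],
  [-3,-1.5,-70],
  [-3,-1.5,-105],
  [-3,-1.5,-135],
  [-3,-1.5,-158],
  [-3,-1.5,-170],
  [-3,-1.5,-174],
  [-3,-1.5,-174],
], jaw=[1,1,1,1,1,1,1,1], twist=[0,0,0,0,0,0,0,0])

```text
t: 20.9
eef_pos: [0.5727, -0.1388, 0.0305]
eef_rot: [[-0.18, 0.984, -0.001], [0.984, 0.18, 0.001], [0.001, -0.0, -1.0]]
wrist_force: [-0.8, 0.2, 0.1]
grip_width: 0.0942
```

>>> arm_command([
  [0,0,0],
  [0,0,0],
  [0,0,0],
  [0,0,0],
  [0,0,0],
  [0,0,0],
  [0,0,0],
  [0,0,0],
], jaw=[-1,-1,-1,-1,-1,-1,-1,-1], twist=[0,0,0,0,0,0,0,0], newtons=25)

```text
t: 21.57
eef_pos: [0.5725, -0.1399, 0.0307]
eef_rot: [[-0.179, 0.984, -0.0], [0.984, 0.179, -0.0], [-0.0, -0.0, -1.0]]
wrist_force: [-1.2, -1.3, 4.3]
grip_width: 0.0466
```

>>> arm_command([
  [0,0,0],
  [0,0,0],
], jaw=[-1,-1], twist=[0,0])

```text
t: 21.73
eef_pos: [0.5725, -0.1399, 0.0307]
eef_rot: [[-0.179, 0.984, -0.0], [0.984, 0.179, -0.0], [-0.0, -0.0, -1.0]]
wrist_force: [-2.8, -0.5, 5.3]
grip_width: 0.047
```

>>> arm_command([
  [0,0,8],
  [0,0,30],
  [0,0,60],
  [-5,10,85],
  [-18,32,90],
  [-34,62,90],
  [-50,92,90],
  [-66,122,90],
], jaw=[-1,-1,-1,-1,-1,-1,-1,-1], twist=[0,0,0,0,0,0,0,0])

```text
t: 22.4
eef_pos: [0.5056, -0.0168, 0.121]
eef_rot: [[-0.178, 0.984, 0.0], [0.984, 0.178, -0.0], [-0.0, 0.0, -1.0]]
wrist_force: [1.0, 0.4, -3.4]
grip_width: 0.0468
```

>>> arm_command([
  [-16,30,0],
  [-32,58,0],
  [-42,76,0],
  [-46,83,0],
  [-46,83,-20],
  [-46,83,-40],
  [-46,83,-50],
  [-46,83,-50],
], jaw=[-1,-1,-1,-1,-1,-1,-1,-1], twist=[0,0,0,0,0,0,0,0])

```text
t: 23.07
eef_pos: [0.4594, 0.0647, 0.069]
eef_rot: [[-0.179, 0.984, -0.003], [0.984, 0.179, -0.0], [0.001, -0.003, -1.0]]
wrist_force: [0.2, -0.3, -3.2]
grip_width: 0.0469
```

Run:
```python
from h import *
C,im,D=look("wrist"); cv2.imwrite("pics/w7.png",im)
print("board",blobs(C,im,D,[(.4605,.067)],.008,.02,.075))
```

```text
t 23.07 tcp [459.4  64.7  69. ] jaw 10.3 q [ 0.38  0.36 -0.76  2.15  0.36  0.76 -0.44] F [ 0.2 -0.3 -3.2] w 46.9
board [(11605, array([0.4571, 0.0899, 0.0159]), (458.1, 84.7), (123.3, 90.8), 9.6, np.float64(0.0187))]
```

View pics/w7.png

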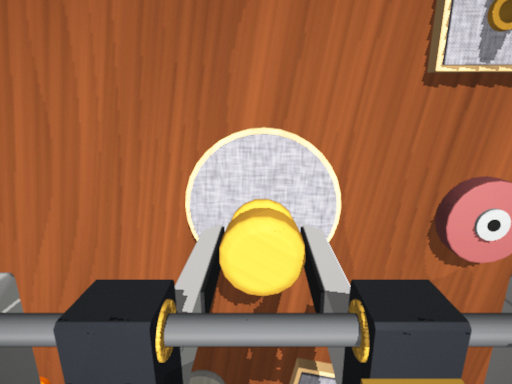

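>>> arm_command([
  [0,0,-10],
  [0,0,-20],
  [0,0,-29],
  [0,0,-34],
  [0,0,-37],
  [0,0,-38],
  [0,0,-38],
], jaw=[-1,-1,-1,-1,-1,-1,-1], twist=[0,0,0,0,0,0,0])

```text
t: 23.7
eef_pos: [0.4605, 0.0653, 0.0324]
eef_rot: [[-0.179, 0.984, -0.0], [0.984, 0.179, 0.0], [0.0, -0.0, -1.0]]
wrist_force: [-0.5, 0.2, -2.5]
grip_width: 0.047
```

Run:
```python
from h import *
C,im,D=look("top")
print("board",blobs(C,im,D,[(.4605,.067)],.008,.02,.09),"knob",blobs(C,im,D,[(.4605,.067)],.045,.08,.05,True))
P=onz(C:=cam("wrist"),0,0,0)
d=np.load("wrist.npz")
```

```text
t 23.7 tcp [460.5  65.3  32.4] jaw 10.3 q [ 0.33  0.43 -0.72  2.17  0.44  0.69 -0.51] F [-0.5  0.2 -2.5] w 47.0
board [None] knob [None]
```

>>> arm_command([
  [0,0,-0.8],
  [0,0,-1.6],
  [0,0,-2],
  [0,0,-2],
], jaw=[-1,-1,-1,-1], twist=[0,0,0,0])

```text
t: 24.08
eef_pos: [0.4607, 0.0652, 0.0307]
eef_rot: [[-0.179, 0.984, 0.0], [0.984, 0.179, -0.0], [-0.0, 0.0, -1.0]]
wrist_force: [-0.9, 0.6, -1.5]
grip_width: 0.0466
```

>>> arm_command([
  [0,0,-0.5],
  [0,0,-0.5],
  [0,0,-0.5],
  [0,0,-0.5],
  [0,0,-0.5],
  [0,0,-0.5],
  [0,0,20],
  [0,0,55],
], jaw=[-1,-1,0.1,0.5,1,1,1,1], twist=[0,0,0,0,0,0,0,0])

```text
t: 24.75
eef_pos: [0.4585, 0.0651, 0.0839]
eef_rot: [[-0.18, 0.984, -0.005], [0.984, 0.18, 0.001], [0.002, -0.005, -1.0]]
wrist_force: [-0.2, -0.8, -0.1]
grip_width: 0.0815
```

>>> arm_command([
  [0,0,40],
  [0,0,80],
  [0,0,118],
  [10,-35,120],
  [20,-72,120],
  [30,-110,120],
  [40,-148,120],
  [50,-186,120],
], jaw=[1,1,1,1,1,1,1,1], twist=[0,0,0,0,0,0,0,0])

```text
t: 25.42
eef_pos: [0.5107, -0.1228, 0.2058]
eef_rot: [[-0.179, 0.984, 0.0], [0.984, 0.179, -0.001], [-0.001, 0.0, -1.0]]
wrist_force: [1.2, 0.9, 0.5]
grip_width: 0.094
```

>>> arm_command([
  [0,-40,0],
  [0,-80,0],
  [0,-120,0],
  [0,-160,0],
  [0,-200,0],
  [0,-240,0],
  [0,-280,0],
  [0,-320,0],
], jaw=[1,1,1,1,1,1,1,1], twist=[0,0,0,0,0,0,0,0])

```text
t: 26.08
eef_pos: [0.51, -0.4429, 0.2054]
eef_rot: [[-0.179, 0.984, -0.0], [0.984, 0.179, -0.0], [0.0, -0.0, -1.0]]
wrist_force: [1.1, -0.2, -0.5]
grip_width: 0.0939
```

Run:
```python
from h import *
C,im,D=look("top"); cv2.imwrite("pics/t8.png",cv2.resize(im[120:310,60:480],(800,362),interpolation=cv2.INTER_CUBIC))
for n,s in dict(knob=(.4605,.067),handle=(.3905,-.3155),pull=(.583,.269),square=(.575,-.138)).items():
    print(n,"board",blobs(C,im,D,[s],.008,.02,.09),"\n  brass",blobs(C,im,D,[s],.045,.08,.07,True))
for n,s in dict(tin=(.436,-.133),bar=(.405,.2586),wheel=(.638,.0874)).items():print(n,blobs(C,im,D,[s],.008,.08,.06))
```

```text
t 26.08 tcp [ 510.  -442.9  205.4] jaw 10.3 q [ 1.02  0.48 -0.56  1.57  0.27  1.16  0.58] F [ 1.1 -0.2 -0.5] w 93.9
knob board [(1808, array([0.4595, 0.0667, 0.0146]), (461.2, 66.3), (121.0, 122.0), 45.1, np.float64(0.0199))] 
  brass [(333, array([0.461 , 0.0657, 0.06  ]), (460.8, 65.2), (45.2, 42.8), 89.3, np.float64(0.0663))]
handle board [(1629, array([ 0.3909, -0.3132,  0.0142]), (391.2, -315.9), (138.0, 138.0), 31.8, np.float64(0.02))] 
  brass [(122, array([ 0.3907, -0.3138,  0.0589]), (390.8, -315.5), (27.0, 22.3), 89.2, np.float64(0.0645))]
pull board [(1570, array([0.5812, 0.2667, 0.0145]), (583.0, 268.4), (70.9, 150.7), 10.3, np.float64(0.02))] 
  brass [(198, array([0.5849, 0.269 , 0.049 ]), (585.2, 268.8), (13.1, 88.8), 11.8, np.float64(0.0551))]
square board [(2114, array([ 0.5737, -0.1384,  0.0145]), (574.9, -138.8), (109.9, 111.0), 88.1, np.float64(0.0199))] 
  brass [None]
tin [(410, array([ 0.4359, -0.1307,  0.0546]), (436.1, -133.1), (46.1, 45.6), 76.1, np.float64(0.0663))]
bar [(669, array([0.4052, 0.2568, 0.0337]), (405.2, 258.6), (80.0, 40.7), 9.6, np.float64(0.041))]
wheel [(680, array([0.638 , 0.0873, 0.0181]), (638.7, 87.5), (68.6, 68.2), 43.2, np.float64(0.0248))]
```

View pics/t8.png

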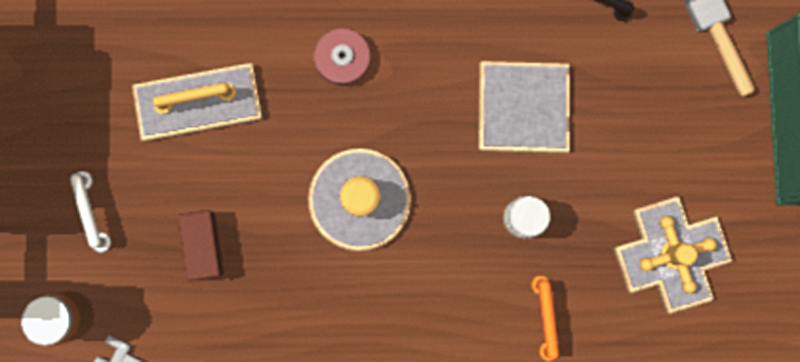

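All three castings stand centred on their own boards: pull at (195,97), knob at (359,196), handle at (683,255). The square board at (525,107) is empty, and the tin, bar and wheel have not moved.

```bash
python3 -c "
from workcell import arm
print(arm.sign_off())"
```

```text
the job is handed in; nothing more can be done
None
```

The job is done and handed in at about 26 s of robot time. I moved the knob to the square board, the handle to the plus board, the pull to the oblong board, and then the knob to the round board.

- **Position:** in the last top picture each casting stands upright within about 2.5 mm of its board's middle. The pull is furthest off, about 2 mm across its board.
- **Alignment:** the handle's arms are within about 1° of its board's arms. The pull measured 11.8° against 10.3° for its board. The jaw read 10.3° when it set the pull down, so that 1.5° is probably measurement noise.
- **Surroundings:** the square board is empty, and the tin, compound bar and wheel are within 1 mm of where they started. The gripper is clear of everything. The highest wrist force I saw was about 6 N.
- **Failed check:** one top picture during the last placing returned no measurement because the arm was in the way. I set the knob down by the tool position and wrist force, and the final picture confirmed it.

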